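# Close up the two vial trays of the autosampler

## Robot

A 7-joint arm with a two-finger parallel gripper is mounted at the origin on the work surface. World frame = base frame: x ahead of the robot, y to its left, z up, the work surface at z = 0. Lengths are in m, angles in rad, forces in N, time in s.
With the tool pointing down it reaches from about 0.425 to 0.95 m from the base axis. Payload 4.7 kg.
Tool frame: the origin (TCP) lies on the centre line of the jaws, within the pads' length; the fingertips stand robot.nose_length ahead of it and the grasp point (between the pads) lies 8 mm behind it (robot.nose_length is the distance from the TCP to the fingertips, in m); z points along the fingers, y is the line along which they close (so a half turn about z gives the same grasp; the last joint's range is limited). The gripper opens to 85 mm and grips with 20 to 120 N. Pads are 22 mm wide; open, the fingers measure 114 mm over their backs; the gripper's body (76 mm by 85 mm) begins 54 mm behind the grasp point. The pads swing forward as they close: fully open they stand 13 mm farther back than shut.
Start: joints at [1.119, 0.469, -0.049, 1.532, 0.024, 1.141, -0.082], TCP at [0.277, -0.616, 0.242] pointing down, gripper open.
Joint ranges: [-2.59, 2.59], [-0.33, 1.99], [-1.39, 1.29], [0.1, 2.45], [-1.04, 4.18], [0.21, 1.99], [-2.66, 2.66]. Speed limits (rad/s): [2.57, 2.57, 3.14, 3.14, 3.14, 3.14, 3.14].

## Interface

Orientations are given as [roll, pitch, yaw] about the fixed x, y, z axes, in that order (R = Rz(yaw) Ry(pitch) Rx(roll)).
In Python, from plant import robot gives the robot as it stands. Calls block until the motion is done:
- robot.goto(position, orientation): joint-space move of the TCP to a pose.
- robot.move_straight(position, vel=0.15, attitude=None, contact_N=None): straight line of the TCP; attitude=None keeps the orientation; vel is the mean speed in m/s. With contact_N (N) it stops when the force on the tool has changed by that much, and returns True; else False.
- robot.move_joints(angles): joint-space move.
- robot.grip(opening, strength=None): opening from 0.0 (shut) to 1.0 (fully open); strength is the grip in N (None keeps the last); returns when the fingers have stopped.
- robot.sleep(seconds).
- robot.inverse_kinematics(position, orientation): joint angles nearest the present ones, or None.
- robot.sense(): the state.
- robot.grab_frame(name): name is "scene" or "top" or "wrist"; returns a dict with "image" (420x560x3 uint8, red, green, blue), "range_z" (420x560 float32, m along the optical axis (not along the pixel's ray), 0 where there is no reading), "fx", "fy", "cx", "cy" (pixels), "R" (3x3) and "t" (3): a world point X has camera coordinates R X + t. Camera axes: x right, y down, z forward; pixel columns grow to the right and rows downward; lengths in m; the calibration is good to about 2 mm. A picture is of the moment at which its call begins.
A pose or a line that the arm cannot do raises robot.IKError and nothing moves.
- robot.close_job(): hands the job in; it is judged then, once.
The state is a dict: "t": time; "joint_pos": joint angles; "joint_velocities": joint speeds; "effort": joint torques, N m; "tcp_pos": TCP position; "tcp_rot": TCP orientation; "wrist_force": force on the tool from outside, world axes, zero at the start; "torque": the same for the moment, N m; "opening": opening from 0.0 (shut) to 1.0 (fully open); "gripper_force": force on a finger pad.
Only numpy, scipy, OpenCV 4.12 (cv2) and the standard library are available. Lean on these libraries where they do the work, as an engineer would, in place of code of your own. Each camera call takes 0.05 s, during which the arm holds its last target. There are 200 camera calls.

## Task

Get both vial trays ready for the run: push the blue rack that was left sticking out straight back until it sits square and flush against the back stop of its bay, then swing the smoked covers of both trays down and press their front edges until the catches snap and hold them fully shut. The orange rack stays in place, no rack may tip, and the other things on the bench stay where they are.

Things in the scene. Friction and masses are not known exactly. Their poses are not given: they have to be found in the camera images.
- tray_a: vial tray module A: white housing fixed to the bench, 144 mm wide, 120 mm high, open at the front. Origin on the bench top, under the middle of a fully home rack; x to the rear (housing x -65..105 mm), z up. Deck 45 mm up; bay 90 mm wide between side cheeks (x -60..65, top 112 mm), ending at an upright back stop, face at x = +50. Cover hinge axis along y at x = 68, z = 120 mm
- cover_a (a joint): angle of the cover of module A, rad: 0 shut and level, grows as the front rises, at most 1.75; starts wide open, 1.2 to 1.5. Stiff hinge, stays where left (2 N at the front edge moves it). At about 0.075 two ball catches stop it; some 13 N down on the front edge takes it past them, then they hold it at 0. Its lip cannot come down on a rack that sticks out
- cover_a_edge (a point): middle of the aluminium front edge of module A's cover, on its outer (top) face, 131 mm from the hinge axis, 2 mm above it when shut; the place to press. Axes move with the cover: x towards the hinge, z out of the top face. Cover: plate 139 long, 144 wide, 6 thick, grey frame, smoked window, 0.18 kg, a lip 5 thick hanging 36 mm below the top at the front
- rack_a: Blue vial rack, a block 100 mm (x) by 84 mm (y) by 45 mm high with 25 capped vials up to 61 mm above its underside, 0.35 kg, loose on module A's deck; origin: centre of its underside, x along the bay. Starts 25 to 45 mm short of home, sticking out in front, a little askew; home = rear face on the back stop (origin at the module's x = 0). 2 to 4 N slide it
- tray_b: vial tray module B: white housing fixed to the bench, 144 mm wide, 120 mm high, open at the front. Origin on the bench top, under the middle of a fully home rack; x to the rear (housing x -65..105 mm), z up. Deck 45 mm up; bay 90 mm wide between side cheeks (x -60..65, top 112 mm), ending at an upright back stop, face at x = +50. Cover hinge axis along y at x = 68, z = 120 mm
- cover_b (a joint): angle of the cover of module B, rad: 0 shut and level, grows as the front rises, at most 1.75; starts part open, 0.3 to 0.75. Stiff hinge, stays where left (2 N at the front edge moves it). At about 0.075 two ball catches stop it; some 13 N down on the front edge takes it past them, then they hold it at 0. Its lip cannot come down on a rack that sticks out
- cover_b_edge (a point): middle of the aluminium front edge of module B's cover, on its outer (top) face, 131 mm from the hinge axis, 2 mm above it when shut; the place to press. Axes move with the cover: x towards the hinge, z out of the top face. Cover: plate 139 long, 144 wide, 6 thick, grey frame, smoked window, 0.18 kg, a lip 5 thick hanging 36 mm below the top at the front
- rack_b: Orange vial rack, a block 100 mm (x) by 84 mm (y) by 45 mm high with 25 capped vials up to 61 mm above its underside, 0.35 kg, loose on module B's deck; origin: centre of its underside, x along the bay. It starts home, within 1.5 mm of the back stop, and stays there.
- solvent: bystander: amber bottle, 72 mm wide, 150 mm high, standing; origin under its centre
- beaker: bystander: glass beaker, 68 mm wide, 85 mm high, standing; origin under its centre
- carton: bystander: white and blue carton 120 x 120 x 45 mm; origin under its centre
- spanner: bystander: steel spanner 150 mm long, lying flat; origin under its middle, long axis x
- syringe_case: bystander: black case 160 x 50 x 22 mm, lying; origin under its centre, long axis x
- marker: bystander: white and red marker pen 132 mm long, 16 mm thick, lying; origin under its middle, long axis x

How it is judged:
On the way, in this order (a step that is already met when the one before it is completed fails the run):
1. the blue rack is home, flush and square against the back stop of its bay (x of rack_a in the frame of tray_a between -0.0025 and 0.003 m and z of rack_a in the frame of tray_a between 0.042 and 0.048 m and angle between the x axis of rack_a and the x axis of tray_a, either way round below 0.04 rad), for 0.2 s.
2. the cover over the blue rack is held fully shut by its catches (value of joint cover_a below 0.015 rad), for 0.2 s.
At the end, for the whole second after the job is handed in: both racks lie on their decks within 2.5 mm of the back stop and square to it within 0.04 rad, and both covers stay shut in their catches (within 0.015 rad of closed, about 2 mm at the front edge), everything at rest (all of step 1 and x of rack_b in the frame of tray_b between -0.0025 and 0.003 m and z of rack_b in the frame of tray_b between 0.042 and 0.048 m and angle between the x axis of rack_b and the x axis of tray_b, either way round below 0.04 rad and value of joint each of cover_a, cover_b below 0.015 rad and linear speed of each of rack_a, rack_b below 0.01 m/s); the robot touches nothing.
It fails at once if a rack is tipped (more than 0.25 rad) (angle between any of rack_a, rack_b's own z axis and vertical above 0.25 rad).
It fails at once if another thing on the bench is moved by more than 30 mm (distance of any of solvent, beaker, carton, spanner, syringe_case, marker from where it was at the start of the episode above 0.03 m).
It also fails if it takes over 51 s, if anything falls off the work surface, if the arm or the gripper's body presses on something with over 40 N, if the wrist force passes 120 N, or if a joint passes its speed limit or range.

## Working session

There is one attempt and no reset: what is moved stays moved. The work goes in short steps, each a Python script; the robot and the scene stay as the last script left them, time stands still between calls to the robot, and variables do not carry over. Pictures are saved under pics/ and viewed, at most 10 in all, crops included, and the job is handed in when it is done.

```bash
ls; mkdir -p pics
python3 - <<'E'
from plant import robot
import cv2,numpy as np
print(robot.nose_length, robot.sense())
for n in ("scene","top"):
    f=robot.grab_frame(n); cv2.imwrite(f"pics/{n}0.png",f["image"][:,:,::-1]); np.savez(f"{n}0.npz",**f)
    print(n,f["fx"],f["cx"],f["cy"],f["R"],f["t"],-np.array(f["R"]).T@f["t"])
E
```

```text
pics
plant.py
0.011 {'t': 0.0, 'joint_pos': array([ 1.11911013,  0.46947332, -0.04858307,  1.53369503,  0.02409033,
        1.14098718, -0.08228851]), 'joint_velocities': array([ 0.00020556, -0.00214093,  0.00119614, -0.00038801,  0.00075807,
       -0.0010391 , -0.00214487]), 'effort': array([-4.14159222e-04, -5.10319376e+01, -4.64383245e-02, -2.37714118e+01,
        1.07903671e-02,  7.47236802e-03, -8.05859273e-07]), 'tcp_pos': array([ 0.27673091, -0.61505155,  0.24123939]), 'tcp_rot': array([-3.13961617e+00,  6.87284001e-05,  4.22814778e-01]), 'wrist_force': array([-0.63706985, -0.40640994,  0.00416101]), 'torque': array([ 0.02745926, -0.04250127,  0.04710446]), 'gripper_force': 0.0, 'opening': 0.9996333629112727}
scene 530.6542187135209 277.97090324890814 204.76511989313443 [[ 0.91913353 -0.39384402 -0.00896961]
 [-0.36459636 -0.84181204 -0.39802258]
 [ 0.14920809  0.36910619 -0.91733177]] [-0.52748065  0.23575385  1.55751526] [ 0.33838626 -0.58417318  1.51786229]
top 410.8430926734259 283.21240299218846 212.51356159211005 [[-0.00648976 -0.99994532  0.00819964]
 [-0.99653693  0.00578744 -0.08294966]
 [ 0.08289767 -0.00870957 -0.99652   ]] [-0.02465336  0.55308197  1.2813785 ] [ 0.44478332 -0.01669269  1.32299942]
```

View pics/scene0.png

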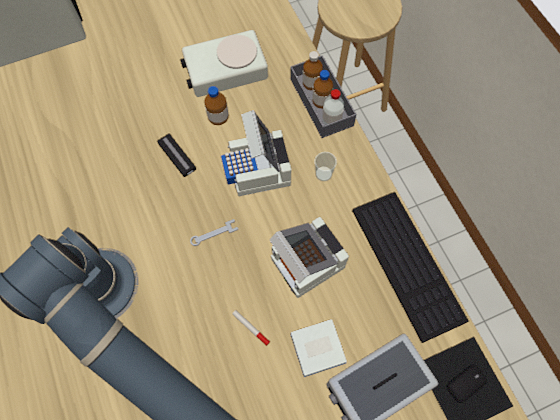

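View pics/top0.png

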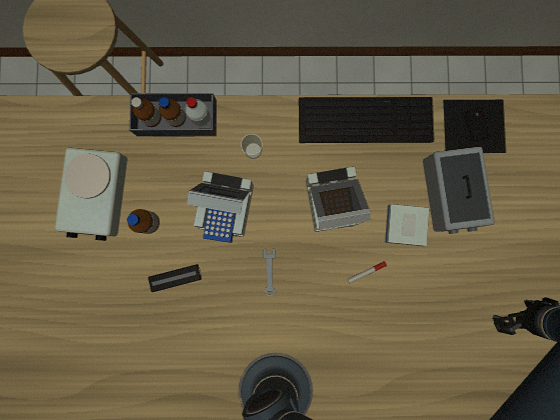

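The scene view shows tray A (open cover, blue rack) near (258,155) and tray B near (305,258). In the top view they are near (222,205) and (337,200). The bystanders stand clear of both fronts, with the spanner at (269,270) and the case at (175,278). Next: zoomed crops and heights.

```bash
cat > h.py <<'E'
import numpy as np,cv2
def cloud(f):
    z=f["range_z"];v,u=np.mgrid[:z.shape[0],:z.shape[1]]
    c=np.dstack([(u-f["cx"])/f["fx"]*z,(v-f["cy"])/f["fy"]*z,z])
    return (c-f["t"])@f["R"]
def crop(im,x,y,w,h,s): return cv2.resize(im[y:y+h,x:x+w],None,fx=s,fy=s,interpolation=cv2.INTER_CUBIC)
E
python3 - <<'E'
from h import *
t=cv2.imread("pics/top0.png");s=cv2.imread("pics/scene0.png")
a=np.hstack([crop(t,180,160,80,90,5),crop(t,298,155,80,90,5)][:2]); a=cv2.resize(a,(640,360))
b=np.hstack([crop(s,215,105,80,90,4),crop(s,265,210,90,90,4)]); 
b=cv2.resize(b,(640,240)) if 0 else b
im=np.zeros((480+0,800,3),np.uint8)
cv2.imwrite("pics/c1.png",np.hstack([crop(t,180,160,80,90,5),crop(t,298,155,80,90,5)]))
cv2.imwrite("pics/c2.png",b)
for n in("top0","scene0"):
    f=np.load(n+".npz");P=cloud(f)
    print(n,P[250:260,225:300,2].mean() if n=="top0" else P[60:70,110:120,2].mean())
    for nm,(x0,x1,y0,y1) in dict(A=(0.3,0.75,0.03,0.33),B=(.3,.75,-.35,-.03)).items():
        m=(P[...,0]>x0)&(P[...,0]<x1)&(P[...,1]>y0)&(P[...,1]<y1)&(P[...,2]>.015)&(P[...,2]<.3)
        h,e=np.histogram(P[m][:,2],bins=np.arange(.015,.3,.005));print(nm,[(round(float(b),3),int(c)) for b,c in zip(e,h) if c>3])
E
```

```text
top0 0.0021997788120903003
A [(0.015, 156), (0.02, 307), (0.025, 63), (0.03, 18), (0.035, 14), (0.04, 34), (0.045, 10), (0.05, 16), (0.055, 15), (0.06, 14), (0.065, 15), (0.07, 26), (0.075, 22), (0.08, 48), (0.085, 304), (0.09, 236), (0.095, 77), (0.1, 145), (0.105, 273), (0.11, 332), (0.115, 309), (0.12, 247), (0.125, 28), (0.13, 19), (0.135, 21), (0.14, 18), (0.145, 29), (0.15, 19), (0.155, 23), (0.16, 16), (0.165, 20), (0.17, 22), (0.175, 14), (0.18, 24), (0.185, 18), (0.19, 23), (0.195, 19), (0.2, 21), (0.205, 23), (0.21, 24), (0.215, 22), (0.22, 22), (0.225, 26), (0.23, 20), (0.235, 58), (0.24, 289), (0.245, 333), (0.25, 143)]
B [(0.015, 81), (0.02, 9), (0.025, 13), (0.03, 15), (0.035, 20), (0.04, 41), (0.045, 27), (0.05, 12), (0.055, 16), (0.06, 10), (0.065, 18), (0.07, 9), (0.075, 9), (0.08, 15), (0.085, 12), (0.09, 7), (0.095, 13), (0.1, 12), (0.105, 38), (0.11, 58), (0.115, 265), (0.12, 297), (0.125, 115), (0.13, 99), (0.135, 118), (0.14, 102), (0.145, 105), (0.15, 115), (0.155, 111), (0.16, 116), (0.165, 105), (0.17, 140), (0.175, 170), (0.18, 186), (0.185, 189), (0.19, 182
[... 508 characters left out ...]
, (0.185, 20), (0.19, 16), (0.195, 23), (0.2, 24), (0.205, 18), (0.21, 17), (0.215, 22), (0.22, 21), (0.225, 19), (0.23, 22), (0.235, 48), (0.24, 167), (0.245, 265), (0.25, 163), (0.255, 19)]
B [(0.015, 147), (0.02, 59), (0.025, 32), (0.03, 36), (0.035, 43), (0.04, 123), (0.045, 98), (0.05, 55), (0.055, 35), (0.06, 38), (0.065, 27), (0.07, 27), (0.075, 40), (0.08, 31), (0.085, 48), (0.09, 38), (0.095, 36), (0.1, 34), (0.105, 86), (0.11, 145), (0.115, 232), (0.12, 345), (0.125, 159), (0.13, 109), (0.135, 106), (0.14, 102), (0.145, 111), (0.15, 105), (0.155, 100), (0.16, 97), (0.165, 108), (0.17, 129), (0.175, 173), (0.18, 212), (0.185, 210), (0.19, 186), (0.195, 204), (0.2, 166), (0.205, 58)]
```

View pics/c1.png

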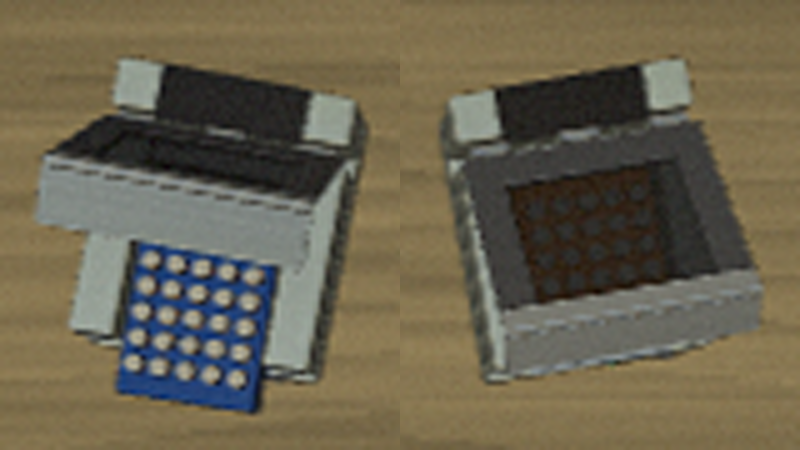

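View pics/c2.png

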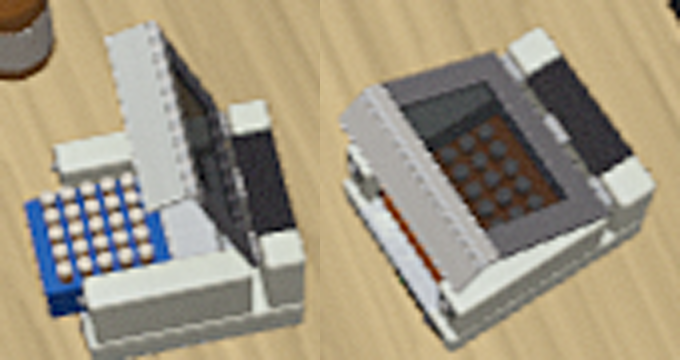

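The crops show tray A yawed about -0.15 rad with the blue rack sticking out the front (top crop, front edge (118,390)-(255,410)) and its cover steep. Tray B is yawed about +0.15 rad with its cover part open and the orange rack inside. Next I fit poses from the clouds.

```bash
cat > fit.py <<'E'
from h import *
fs=[np.load(n+".npz") for n in("top0","scene0")]
P=np.vstack([cloud(f).reshape(-1,3) for f in fs]);C=np.vstack([f["image"].reshape(-1,3) for f in fs]).astype(int)
src=np.repeat([0,1],420*560)
def rect(Q):
    (c,s,a)=cv2.minAreaRect((Q[:,:2]*1000).astype(np.float32)); return np.round(c,1),np.round(s,1),round(a,2)
for nm,(x0,x1,y0,y1) in dict(A=(0.38,0.75,0.03,0.3),B=(.38,.75,-.29,-.03)).items():
    m=(P[:,0]>x0)&(P[:,0]<x1)&(P[:,1]>y0)&(P[:,1]<y1)&(P[:,2]>.03)&(P[:,2]<.3)
    Q=P[m];c=C[m];s=src[m]
    for k in(0,1):
        q=Q[s==k];z=q[:,2]
        xr=np.percentile(q[:,0],99.5)
        rear=(z>.113)&(z<.126)&(q[:,0]>xr-.055)
        print(nm,k,"rear",rear.sum(),rect(q[rear]))
        if nm=="A":
            lip=z>.237; print("  lip",rect(q[lip]),q[lip].mean(0),z.max())
            b=(c[s==k][:,2]-c[s==k][:,0]>45)&(z>.08)&(z<.095); print("  blue",b.sum(),rect(q[b]))
            caps=(z>.098)&(z<.1085)
        else:
            pl=(z>.13)&(z<.19)&(c[s==k].max(1)-c[s==k].min(1)<25); w=q[pl]
            u,sv,vt=np.linalg.svd(w-w.mean(0),full_matrices=False);n=vt[2]*np.sign(vt[2][2]);r=(w-w.mean(0))@n
            g=abs(r)<.004;w=w[g];u,sv,vt=np.linalg.svd(w-w.mean(0),full_matrices=False);n=vt[2]*np.sign(vt[2][2])
            print("  plane n",n,"tilt",np.arccos(n[2]),"yaw",np.arctan2(n[1],n[0]),g.mean(),"zmax",np.percentile(z,99.5))
            print("  lip/top edge",rect(q[z>.185]))
E
python3 fit.py
```

```text
A 0 rear 0 (array([0., 0.]), array([0., 0.]), 0.0)
  lip (array([565.4, 155.2]), array([144.2,  40.6]), 79.33) [0.56459757 0.15476875 0.24601728] 0.25594326190875916
  blue 383 (array([510.9, 166.9]), array([84.9, 89.8]), 80.55)
A 1 rear 0 (array([0., 0.]), array([0., 0.]), 0.0)
  lip (array([565.7, 154.7]), array([146. ,  41.3]), 79.34) [0.56498322 0.15306825 0.24716859] 0.25873432760381904
  blue 262 (array([515.2, 165. ]), array([81.7, 99.7]), 84.64)
B 0 rear 592 (array([ 649.7, -173.7]), array([ 44.3, 142.8]), 9.85)
  plane n [0.44895257 0.07765123 0.89017519] tilt 0.4730667836112842 yaw 0.17126644338645 0.3813620071684588 zmax 0.20520932649367274
  lip/top edge (array([ 531.7, -193.4]), array([ 51.5, 143.7]), 9.43)
B 1 rear 576 (array([ 647.7, -174. ]), array([ 59.7, 145.2]), 4.79)
  plane n [0.42246357 0.06537656 0.90401905] tilt 0.44171687241656865 yaw 0.15353289050066346 0.34872979214780603 zmax 0.20753029815342244
  lip/top edge (array([ 533.6, -192.9]), array([ 52.6, 145.2]), 8.04)
```

```bash
cat > fit2.py <<'E'
from fit import P,C,src
import numpy as np
def loc(o,yaw,Q):
    c,s=np.cos(yaw),np.sin(yaw);d=Q[:,:2]-o
    return np.c_[d@[c,s],d@[-s,c],Q[:,2]]
def edge(a,b,sgn,lo,hi,w=.008):   # outermost b (sign sgn) per bin of a -> line fit
    X=[];Y=[]
    for l in np.arange(lo,hi,w):
        k=(a>=l)&(a<l+w)
        if k.sum()>4: X.append(l+w/2);Y.append(sgn*np.percentile(sgn*b[k],97))
    if len(X)<4: return None
    X=np.array(X);Y=np.array(Y);p=np.polyfit(X,Y,1);k=abs(Y-np.polyval(p,X))<.003;p=np.polyfit(X[k],Y[k],1)
    return np.round([p[0],np.polyval(p,(lo+hi)/2)],4),k.sum()
for nm,o,yaw in(("A",[.555,.155],-.186),("B",[.555,-.187],.168)):
    for k in(0,1):
        Q=loc(np.array(o),yaw,P[src==k]);c=C[src==k]
        x,y,z=Q.T;hz=(z>.100)&(z<.128)&(abs(y)<.1)&(abs(x)<.13)
        q=Q[hz];print(nm,k,"rear edge",edge(q[:,1],q[:,0],1,-.06,.06),"right(y-)",edge(q[:,0],q[:,1],-1,-.05,.09),"left",edge(q[:,0],q[:,1],1,-.05,.09))
        f=Q[(z>.1)&(z<.128)&(abs(y)>.047)&(abs(y)<.08)&(abs(x)<.13)]
        print("   cheek front x",[np.percentile(f[f[:,1]*s>0][:,0],2).round(4) for s in(1,-1)])
        if nm=="A":
            b=(c[:,2]-c[:,0]>45)&(abs(y)<.07)&(abs(x)<.13)&(z>.082)&(z<.097);q=Q[b]
            print("   blue front",edge(q[:,1],q[:,0],-1,-.035,.035),"sides",edge(q[:,0],q[:,1],-1,-.08,-.02),edge(q[:,0],q[:,1],1,-.08,-.02))
        top=Q[(abs(y)<.09)&(abs(x)<.13)&(z>.13)]
        print("   cover top front: zmax",np.percentile(top[:,2],[98,99.7]).round(4), "x there",top[top[:,2]>np.percentile(top[:,2],97)][:,0].mean().round(4),"xmin",np.percentile(top[:,0],1).round(4))
        print("   cover y extent",np.percentile(top[top[:,2]>.16][:,1],[.5,99.5]).round(4))
E
python3 fit2.py | grep -v -E "^  (lip|blue|plane)|rear [0-9]"
```

```text
Traceback (most recent call last):
  File "fit2.py", line 18, in <module>
    q=Q[hz];print(nm,k,"rear edge",edge(q[:,1],q[:,0],1,-.06,.06),"right(y-)",edge(q[:,0],q[:,1],-1,-.05,.09),"left",edge(q[:,0],q[:,1],1,-.05,.09))
                                                                                                                     ~~~~^^^^^^^^^^^^^^^^^^^^^^^^^^
  File "fit2.py", line 12, in edge
    X=np.array(X);Y=np.array(Y);p=np.polyfit(X,Y,1);k=abs(Y-np.polyval(p,X))<.003;p=np.polyfit(X[k],Y[k],1)
                                                                                    ~~~~~~~~~~^^^^^^^^^^^^^
TypeError: expected non-empty vector for x
```

```bash
python3 - <<'E'
s=open("fit2.py").read()
i=s.index("    X=np.array(X)");j=s.index("for nm,o,yaw")
s=s[:i]+"    r=theilslopes(Y,X);return np.round([r[0],r[1]+r[0]*(lo+hi)/2],4)\n"+s[j:]
open("fit2.py","w").write("from scipy.stats import theilslopes\n"+s)
E
python3 fit2.py | grep -v -E "^  (lip|blue|plane)|rear [0-9]"
```

```text
A 0 rear edge [0.0007 0.1015] right(y-) [ 0.001 -0.069] left [-0.0464  0.0643]
   cheek front x [np.float64(-0.0605), np.float64(-0.0599)]
   blue front [-0.0213 -0.0885] sides [ 0.0278 -0.037 ] [0.0526 0.0408]
   cover top front: zmax [0.2526 0.2547] x there 0.022 xmin -0.0095
   cover y extent [-0.0698  0.0726]
A 1 rear edge [0.0265 0.1017] right(y-) [ 0.0063 -0.0693] left [-0.0566  0.064 ]
   cheek front x [np.float64(-0.0601), np.float64(-0.0589)]
   blue front [-0.0145 -0.0866] sides [ 0.2464 -0.0309] [0.1766 0.0373]
   cover top front: zmax [0.2548 0.2579] x there 0.0212 xmin -0.0091
   cover y extent [-0.0699  0.0731]
B 0 rear edge [-0.0009  0.116 ] right(y-) [-0.091   0.0616] left [-0.0111  0.069 ]
   cheek front x [np.float64(-0.0427), np.float64(0.0693)]
   cover top front: zmax [0.2038 0.2061] x there -0.0281 xmin -0.0503
   cover y extent [-0.0731  0.069 ]
B 1 rear edge [-0.0025  0.1167] right(y-) [ 0.0014 -0.0739] left [-0.1505 -0.0591]
   cheek front x [np.float64(-0.0477), np.float64(-0.0474)]
   cover top front: zmax [0.2055 0.2089] x there -0.0277 xmin -0.0497
   cover y extent [-0.0737  0.0689]
```

```bash
cat > g.py <<'E'
import numpy as np
from plant import robot
T=dict(A=([.5538,.1569],-.185),B=([.5672,-.1872],.167))
def w(t,x,z,y=0.):
    o,a=T[t];c,s=np.cos(a),np.sin(a)
    return [o[0]+c*x-s*y,o[1]+s*x+c*y,z]
def ori(t,p=0.): return [np.pi,p,T[t][1]]
def arc(t,th,r=.128,h=0.002,nose=.011):   # TCP so the finger's front lower corner is on the cover's top face
    x=.068-r*np.cos(th)+h*np.sin(th); z=.12+r*np.sin(th)+h*np.cos(th)
    return w(t,x+.011,z+nose)
def st():
    s=robot.sense();print("t %.2f"%s["t"],"tcp",s["tcp_pos"].round(4),"F",s["wrist_force"].round(2),"op",round(s["opening"],2));return s
E
python3 - <<'E'
from g import *
J=lambda p,o:(lambda q:None if q is None else np.round(q,2))(robot.inverse_kinematics(p,o))
print("up",J([.35,-.55,.4],[np.pi,0,0]),J([.45,.19,.35],ori("A",-.25)))
for p in(-.15,-.3,-.4):
    print(p,J(w("A",-.125,.3),ori("A",p)),J(w("A",-.125,.073),ori("A",p)),J(w("A",-.055,.073),ori("A",p)))
for t,th in(("A",1.55),("A",.8),("A",-.02),("B",.8),("B",-.02)): print(t,th,J(arc(t,th),ori(t)))
print(J(w("A",.08,.38),ori("A")),J(w("A",-.1,.35),ori("A")),J(w("B",-.1,.35),ori("B")))
E
```

```text
up [ 0.92  0.35  0.03  1.36 -0.01  1.43 -0.62] [-0.15 -0.   -0.43  1.91  0.2   1.06 -2.42]
-0.15 [ 0.64  0.15 -1.27  1.95  0.29  1.05 -2.51] [-0.99  0.37  0.53  2.27 -0.21  0.44 -2.06] [-0.14  0.44 -0.39  2.11  0.49  0.56 -2.65]
-0.3 [ 0.23 -0.   -0.83  2.04  0.26  0.91 -2.5 ] [-1.23  0.39  0.73  2.36 -0.22  0.27 -2.11] [-0.94  0.42  0.53  2.23 -0.1   0.3  -2.14]
-0.4 [ 0.47 -0.05 -1.07  2.09  0.33  0.82 -2.56] [-1.53  0.56  1.1   2.42 -1.03  0.26 -1.35] [-1.26  0.53  0.91  2.3  -0.8   0.23 -1.49]
A 1.55 [ 0.12  0.47 -0.58  1.56  0.27  1.19 -2.27]
A 0.8 [ 0.18  0.39 -0.69  1.78  0.28  1.06 -2.37]
A -0.02 [ 0.06  0.43 -0.57  1.96  0.31  0.84 -2.44]
B 0.8 [ 0.42  0.36 -0.22  1.75  0.09  1.04 -1.23]
B -0.02 [ 0.44  0.41 -0.2   1.93  0.11  0.82 -1.22]
[ 0.16  0.42 -0.66  1.38  0.25  1.43 -2.25] [ 0.43  0.18 -1.    1.77  0.16  1.28 -2.36] [ 0.53  0.13 -0.23  1.75  0.03  1.26 -1.11]
```

```bash
cat >> g.py <<'E'
def ori(t,p=0.): return [np.pi,-p,T[t][1]+np.pi]   # half turn: p<0 leans the hand back towards the robot
E
python3 - <<'E'
from g import *
J=lambda p,o:(lambda q:None if q is None else np.round(q,2))(robot.inverse_kinematics(p,o))
for p in(0,-.15,-.3,-.4):
    print(p,J(w("A",-.125,.35),ori("A",p)),J(w("A",-.125,.073),ori("A",p)),J(w("A",-.055,.073),ori("A",p)))
for t,th in(("A",1.55),("A",.8),("A",-.02),("B",.8),("B",-.02)): print(t,th,J(arc(t,th),ori(t)))
print(J(w("A",.08,.38),ori("A")),J([.35,-.55,.4],ori("A")))
E
```

```text
0 [ 0.65  0.21 -1.28  1.8   0.21  1.28  0.7 ] [ 0.4   0.7  -1.18  2.12  0.85  0.91  0.11] [ 0.25  0.61 -0.87  2.    0.64  0.83  0.41]
-0.15 [ 0.79  0.09 -1.38  1.87  0.21  1.15  0.73] [ 0.25  0.53 -0.98  2.21  0.9   0.72  0.02] [ 0.31  0.62 -0.99  2.08  0.92  0.8   0.13]
-0.3 [ 0.86 -0.12 -1.32  1.95  0.08  0.98  0.88] [ 0.22  0.52 -1.02  2.29  1.17  0.73 -0.29] [ 0.28  0.6  -1.01  2.17  1.18  0.77 -0.14]
-0.4 [ 0.82 -0.22 -1.24  2.    0.03  0.89  0.92] [-0.14  0.38 -0.62  2.35  1.24  0.56 -0.42] [ 0.34  0.68 -1.14  2.22  1.41  0.9  -0.35]
A 1.55 [ 0.3   0.55 -0.87  1.55  0.44  1.25  0.74]
A 0.8 [ 0.42  0.53 -1.07  1.77  0.51  1.15  0.58]
A -0.02 [ 0.4   0.62 -1.09  1.94  0.66  0.99  0.39]
B 0.8 [ 0.83  0.45 -0.77  1.73  0.35  1.1   1.68]
B -0.02 [ 0.85  0.51 -0.74  1.9   0.43  0.9   1.63]
[ 0.31  0.48 -0.91  1.37  0.38  1.47  0.8 ] [ 1.34  0.41 -0.59  1.34  0.22  1.47  2.15]
```

Run:
```python
from g import *
robot.move_joints([1.119,.35,0,1.36,0,1.43,-.08]);st()
robot.move_joints([-.37,.1,0,1.85,0,1.19,1.02]);st()
robot.grip(.48);s=st()
J=lambda p,o:(lambda q:None if q is None else np.round(q,2))(robot.inverse_kinematics(p,o))
for p in(0,-.15,-.25,-.35): print(p,J(w("A",-.125,.073),ori("A",p)),J(w("A",-.055,.073),ori("A",p)))
for th in(1.5,.8,0): print(J(arc("A",th),ori("A")))
```

```text
t 0.78 tcp [ 0.247  -0.6054  0.3983] F [-0.46 -0.41  0.21] op 1.0
t 3.53 tcp [0.472  0.1368 0.3214] F [-0.02 -0.11  0.81] op 1.01
t 4.04 tcp [0.4716 0.1377 0.3213] F [ 0.25 -0.15  0.15] op 0.48
0 [-0.45  0.37 -0.05  2.17  0.03  0.6   0.87] [-0.39  0.45 -0.01  2.04  0.01  0.66  0.98]
-0.15 [-0.53  0.34 -0.02  2.25  0.24  0.46  0.62] [-0.47  0.41  0.02  2.12  0.17  0.5   0.79]
-0.25 [-0.6   0.32  0.01  2.3   0.48  0.38  0.35] [-0.55  0.39  0.08  2.18  0.33  0.39  0.6 ]
-0.35 [-0.68  0.31  0.04  2.36  0.82  0.34 -0.02] [-0.66  0.38  0.16  2.24  0.59  0.3   0.32]
[-0.33  0.4   0.05  1.6  -0.02  1.14  1.11]
[-0.37  0.31  0.01  1.82 -0.    1.02  1.03]
[-0.39  0.37 -0.01  1.98  0.01  0.79  0.98]
```

Run:
```python
from g import *
o=ori("A",-.2)
robot.goto(w("A",-.13,.25),o)
robot.move_straight(w("A",-.13,.075),vel=.15);st()
print(robot.move_straight(w("A",-.075,.075),vel=.05,contact_N=9));st()
print(robot.move_straight(w("A",-.050,.075),vel=.025,contact_N=9));s=st()
d=s["tcp_pos"][:2]-T["A"][0];a=T["A"][1];print("local x",d@[np.cos(a),np.sin(a)])
import cv2
for n in("scene","top"):
    f=robot.grab_frame(n);cv2.imwrite(f"pics/{n}1.png",f["image"][:,:,::-1]);np.savez(f"{n}1.npz",**f)
from h import crop
cv2.imwrite("pics/c3.png",np.hstack([crop(cv2.imread("pics/scene1.png"),205,95,100,110,4),crop(cv2.imread("pics/top1.png"),170,155,100,110,4)]))
```

```text
t 5.83 tcp [0.4267 0.1811 0.0757] F [ 0.08 -0.4   1.43] op 0.48
False
t 7.08 tcp [0.4802 0.1705 0.075 ] F [-1.88 -0.5   0.03] op 0.48
True
t 7.75 tcp [0.4955 0.1682 0.075 ] F [-3.56  1.17  5.81] op 0.48
local x -0.059420080822253474
```

View pics/c3.png

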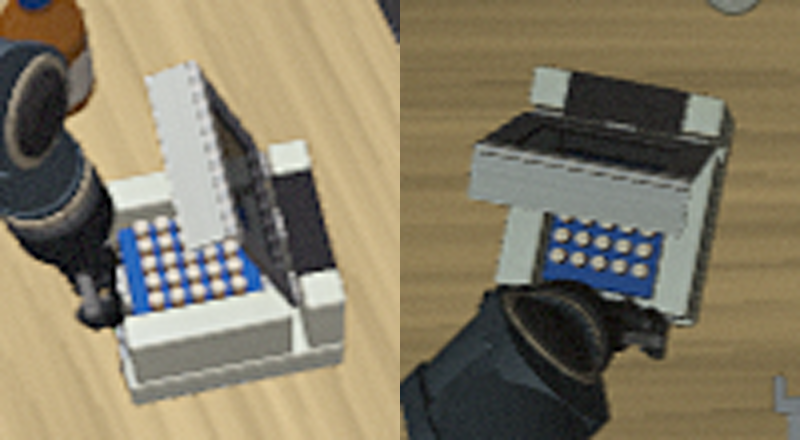

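The blue rack now sits in the bay, its front about level with the cheek fronts (top crop, front edge about y=295). A firmer push will show whether it is against the stop. Then I back off and measure.

```bash
cat > meas.py <<'E'
from fit2 import loc,edge
from g import *
from h import *
def meas(tag):
    for n in("top","scene"):
        f=robot.grab_frame(n);cv2.imwrite(f"pics/{n}{tag}.png",f["image"][:,:,::-1])
        P=cloud(f).reshape(-1,3);c=f["image"].reshape(-1,3).astype(int)
        for t in"AB":
            Q=loc(np.array(T[t][0]),T[t][1],P);x,y,z=Q.T
            b=(c[:,2]-c[:,0]>45)&(abs(y)<.05)&(abs(x)<.13)&(z>.082)&(z<.097);q=Q[b]
            if t=="A" and b.sum()>30: print(n,"blue front",edge(q[:,1],q[:,0],-1,-.035,.035))
            k=Q[(abs(y)<.06)&(x>-.075)&(x<.06)&(z>.1)]
            print(n,t,"front z",np.percentile(k[k[:,0]<-.05][:,2],50).round(4) if (k[:,0]<-.05).any() else None,"zmax",np.percentile(k[:,2],99).round(4))
E
python3 - <<'E' | grep -v -E "^[AB] |^  "
from g import *
L=lambda s:(s["tcp_pos"][:2]-T["A"][0])@[np.cos(T["A"][1]),np.sin(T["A"][1])]
s=st();print(L(s))
print(robot.move_straight(w("A",-.045,.075),vel=.02,contact_N=14));s=st();print("x",L(s))
robot.move_straight(w("A",-.14,.085),vel=.15)
robot.move_straight(w("A",-.14,.30),vel=.25,attitude=ori("A"))
from meas import *
meas(2);st()
E
```

```text
t 7.85 tcp [0.4954 0.1682 0.075 ] F [-2.15  1.27  4.8 ] op 0.48
-0.05949408577580134
True
t 8.20 tcp [0.4955 0.1683 0.075 ] F [-3.43  0.84  6.59] op 0.48
x -0.05943433940056933
top blue front [ 0.0005 -0.047 ]
top A front z 0.1096 zmax 0.2537
top B front z 0.1828 zmax 0.205
scene blue front [-0.013  -0.0457]
scene A front z 0.1103 zmax 0.2554
scene B front z 0.1829 zmax 0.2068
t 9.99 tcp [0.4154 0.1823 0.2984] F [ 0.24 -0.23 -0.54] op 0.48
```

The rack moved 39 mm, then stayed put under a firmer push, and measures square (slope below 0.013). Its front is at about -47 to -50 mm, so it is home. Now cover A.

```bash
cat > shut.py <<'E'
from g import *
def shut(t,th0,o):
    for th in np.r_[np.arange(th0,.12,-.14),.11]:
        robot.move_straight(arc(t,th),vel=.12)
    st()
    r=robot.move_straight(arc(t,-.06),vel=.03,contact_N=32)
    print("hit",r);s=st();robot.sleep(.2);st()
    p=np.array(s["tcp_pos"]);robot.move_straight(p+[0,0,.15],vel=.25)
E
python3 - <<'E' | grep -v -E "^[AB] |^  "
from shut import *
o=ori("A")
robot.grip(0.0)
robot.goto(w("A",-.10,.38),o)
robot.move_straight(w("A",.09,.38),vel=.25)
robot.move_straight(arc("A",1.55),vel=.15);st()
shut("A",1.5,o)
from meas import *
meas(3);st()
E
```

```text
t 12.78 tcp [0.6314 0.1427 0.2603] F [-0.03  0.17 -0.88] op 0.0
t 16.02 tcp [0.5067 0.1656 0.1472] F [ 0.5  -0.69  0.78] op -0.0
hit True
t 16.59 tcp [0.5067 0.1661 0.133 ] F [-2.28 -1.53  9.42] op 0.01
t 16.79 tcp [0.5067 0.1661 0.133 ] F [-0.93 -1.27  8.67] op -0.0
top A front z 0.6187 zmax 0.6343
top B front z 0.1824 zmax 0.2051
scene A front z 0.5047 zmax 0.634
scene B front z 0.1827 zmax 0.2065
t 17.65 tcp [0.5056 0.1657 0.2807] F [ 0.35 -0.54 -1.63] op -0.0
```

Pressing stopped at a TCP height of 0.133 m. The tip at 0.122 m equals the shut height. Next is cover B, then I check both.

```bash
python3 - <<'E' | grep -v -E "^[AB] |^  "
from shut import *
o=[np.pi,0,T["B"][1]]
robot.move_straight(w("A",-.10,.36),vel=.25)
robot.move_joints([.36,.1,0,1.8,0,1.24,-1.04]);st()
robot.goto(arc("B",.85),o);st()
shut("B",.75,o)
robot.goto(w("B",-.14,.36),o)
robot.move_joints([1.119,.35,0,1.36,0,1.43,-.08])
from meas import *
meas(4);st()
cv2.imwrite("pics/c4.png",np.hstack([crop(cv2.imread("pics/scene4.png"),205,95,150,205,3),crop(cv2.imread("pics/top4.png"),180,150,110,205,3)])[:600,:800])
E
```

```text
t 19.89 tcp [ 0.451  -0.214   0.3427] F [0.25 0.59 0.22] op -0.0
t 20.58 tcp [ 0.5631 -0.1882  0.2292] F [ 0.68 -1.12  0.4 ] op -0.0
t 22.29 tcp [ 0.5198 -0.1951  0.147 ] F [-0.4  -0.33 -0.06] op -0.0
hit True
t 22.87 tcp [ 0.5198 -0.1955  0.133 ] F [-1.54  0.82  8.55] op -0.0
t 23.07 tcp [ 0.5198 -0.1955  0.133 ] F [-1.91  1.25  7.19] op 0.0
top A front z 0.1211 zmax 0.1261
top B front z 0.1212 zmax 0.1267
scene A front z 0.122 zmax 0.1296
scene B front z 0.1222 zmax 0.1291
t 26.08 tcp [ 0.2489 -0.6046  0.3986] F [ 0.03 -0.35 -0.6 ] op 0.0
```

View pics/c4.png

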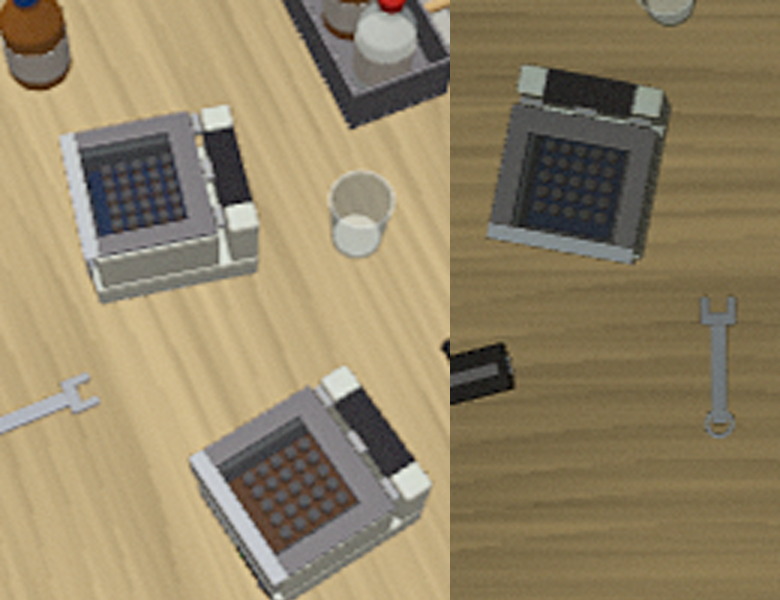

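Both covers lie level, with their front edges at 0.121-0.122 m in both views (about 0.132 m if only resting on the catches). Both racks are inside, and the beaker, spanner and case are where they were.

```bash
python3 -c "
from plant import robot
robot.sleep(.3);print(robot.close_job())"
```

```text
the job is handed in; nothing more can be done
None
```

The job is handed in, with no verdict returned: the blue rack is home against its back stop, and both covers measure fully shut (front edges at about 0.122 m). Nothing was seen out of place, though the last picture did not show every bystander.

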